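# Press the two proud processors level in their tray

### The arm

A 6-joint arm with a two-finger parallel gripper is mounted at the origin on the work surface. World frame = base frame: x ahead of the robot, y to its left, z up, the work surface at z = 0. Lengths are in m, angles in degrees, forces in N, time in s.
With the tool pointing down it reaches from about 0.25 to 0.775 m from the base axis. Payload 4 kg.
Tool frame: the origin (TCP) lies at the very end of the fingers, on their centre line; the grasp point (between the pads) lies 19 mm behind it; z points along the fingers, y is the direction in which the jaws open and shut (so a half turn about z gives the same grasp; the last joint's range is limited). The gripper opens to 85 mm and grips with 20 to 120 N. Pads are 22 mm wide; open, the fingers measure 114 mm over their backs; the gripper's body (76 mm by 85 mm) begins 54 mm behind the grasp point. The pads swing forward as they close: fully open they stand 13 mm farther back than shut.
Start: joints at [58.035, 4.996, 78.535, -0, 96.463, -5.907], TCP at [0.242, 0.494, 0.231] pointing down, gripper open.
Joint ranges: [-177.83, 177.83], [-43.37, 116.18], [15.69, 146.23], [-61.86, 241.86], [9.47, 152.12], [-147.06, 147.06]. Speed limits (degrees/s): [159.86, 159.86, 180, 180, 180, 180].

### API

Orientations are given as a 3x3 rotation matrix whose columns are the frame's x, y, z axes.
In Python, from bench import manip gives the robot as it stands. The module is installed in compiled form; this text tells all that it offers.
- The arm moves only by the tool play_rows, never from a script. Its argument "rows" is a list of rows, each a list of 2 entries, a list of its own where there are three numbers: the shift along the world's x, y, z each as a share of 0.02 m, from -1 to 1, then the turn, a rotation vector about the world's x, y, z each as a share of 0.1 rad, from -1 to 1. A call has 1 to 10 rows; each row shifts and turns the commanded pose from where the row before left it; what a row does not reach is not made up. A row lasts 1/10 s, in which the tool goes at most 50 mm and 8.59 degrees, less where a joint would pass 70% of its speed; a pose out of reach is approached as far as the arm can. A call with a number of a shift or a turn outside -1 to 1 is refused whole. A call with a gripper value outside its range is refused whole. "jaw" is the opening, from -1 (shut) to 1 (fully open), so that 0 is half open, set as the call begins (left out, the last holds). The fingers move at their own pace and stop on an object; "grip_force" is the grip in N (left out, the last holds). Time passes only in rows, so rows that do not move let the fingers close. It gives the time, the measured TCP pose, the force and the opening at its end, in the units of the state.
- manip.sense(): the state, without advancing time (a new reading comes with each control period).
- manip.capture(name): name is "scene" or "top" or "wrist"; returns a dict with "frame" (420x560x3 uint8, red, green, blue), "mtx" (3x3 intrinsics, pixels), "R" (3x3) and "t" (3): a world point X has camera coordinates R X + t; the wrist camera has in their place "mount" (4x4, takes a point from camera to tool coordinates, whose origin is the TCP and whose axes are the flange's). Camera axes: x right, y down, z forward; pixel columns grow to the right and rows downward; lengths in m; the calibration is good to about 2 mm. A picture is of the moment at which its call begins: read the wrist's pose just before it. There is no depth.
- manip.finish_job(): hands the job in, once; it reports no verdict.
The state is a dict: "t": time; "q": joint angles; "joint_vel": joint speeds; "tau": joint torques, N m; "ee_pos": TCP position; "tool_rot": TCP orientation; "wrist_force": force on the tool from outside, world axes, zero at the start; "moment": the same for the moment, N m; "grip_width": finger opening in m.
Only numpy, scipy, OpenCV 4.12 (cv2) and the standard library are available. Lean on these libraries where they do the work, as an engineer would, in place of code of your own. Each camera call takes 0.05 s, during which the arm holds its last target.

### The job

Two of the eight processors in the tray between the tape roll and the tub have not gone down into their pockets and stand about a centimetre higher than the rest. Gently press each of the two down with the fingertips until it is level with its neighbours, without touching the processors that are already seated and without picking anything up. Leave the tape roll, tub and knife where they are, and draw the hand clear at the end.

Things in the scene. Friction and masses are not known exactly. Their poses are not given: they have to be found in the camera images.
- tray: Dark grey plastic processor tray fixed to the bench, 148 mm (its x) by 280 mm (its y), plus a 12 mm low tab at each end; rib tops 24 mm above the bench. Two rows of four pockets, pitch 62 mm (x) and 64 mm (y), symmetric about the centre. Origin: centre of the underside, on the bench; z up. May be touched. (The trays far to either side are scenery.)
- pocket_a: The tray pocket that holds one of the two processors that stand proud. Origin: at bench height under the pocket's centre; axes parallel to the tray's. The body includes the processor in it.
- proud_a (a joint): How far the proud processor in pocket_a has been pressed down, in m: it starts at 0 to 0.003, is level with its neighbours at 0.012 and meets a hard stop at 0.014. It resists with about 3 N of clip friction and stays where it is left; it does not spring back. Negative means pulled up out of the pocket.
- proud_a_top (a point): Centre of the flat top face of the processor in pocket_a (green board 50 mm along x by 46 mm along y, 2 mm thick, with a bare metal cap 40 by 38 mm on it and a white plastic carrier 11 mm thick under it, whose sides show while it stands proud). It starts 36 to 39 mm above the bench (9 to 12 mm proud) and is level with the others at 27 mm; it moves straight down.
- pocket_b: The tray pocket that holds one of the two processors that stand proud. Origin: at bench height under the pocket's centre; axes parallel to the tray's. The body includes the processor in it.
- proud_b (a joint): How far the proud processor in pocket_b has been pressed down, in m: it starts at 0 to 0.003, is level with its neighbours at 0.012 and meets a hard stop at 0.014. It resists with about 3 N of clip friction and stays where it is left; it does not spring back. Negative means pulled up out of the pocket.
- proud_b_top (a point): Centre of the flat top face of the processor in pocket_b (green board 50 mm along x by 46 mm along y, 2 mm thick, with a bare metal cap 40 by 38 mm on it and a white plastic carrier 11 mm thick under it, whose sides show while it stands proud). It starts 36 to 39 mm above the bench (9 to 12 mm proud) and is level with the others at 27 mm; it moves straight down.
- level_0: A processor already fully seated, the same kind as the proud ones, fixed; to be left untouched. Flat top 27 mm above the bench. Origin: at bench height under its centre; axes parallel to the tray's.
- level_1: A processor already fully seated, the same kind as the proud ones, fixed; to be left untouched. Flat top 27 mm above the bench. Origin: at bench height under its centre; axes parallel to the tray's.
- level_2: A processor already fully seated, the same kind as the proud ones, fixed; to be left untouched. Flat top 27 mm above the bench. Origin: at bench height under its centre; axes parallel to the tray's.
- level_3: A processor already fully seated, the same kind as the proud ones, fixed; to be left untouched. Flat top 27 mm above the bench. Origin: at bench height under its centre; axes parallel to the tray's.
- level_4: A processor already fully seated, the same kind as the proud ones, fixed; to be left untouched. Flat top 27 mm above the bench. Origin: at bench height under its centre; axes parallel to the tray's.
- level_5: A processor already fully seated, the same kind as the proud ones, fixed; to be left untouched. Flat top 27 mm above the bench. Origin: at bench height under its centre; axes parallel to the tray's.
- tape: Loose roll of cream paper tape lying flat beside the tray, 90 mm across, 24 mm high. Origin: centre of the underside. To be left alone.
- tub: Loose white tub with a green label standing beside the tray, 68 mm across, 85 mm high. Origin: centre of the underside. To be left alone.
- knife: Loose yellow utility knife lying beyond the tray, 22 mm wide, 17 mm high, from 63 mm behind to 91 mm ahead of its origin along its y axis. Origin: on the bench under the middle of the handle. To be left alone.

How it is judged (in metres and radians):
At the end, for the whole second after the job is handed in: Both proud processors stand level with the seated ones (top within 2 mm of theirs; joint above 0.010) and are at rest (value of joint each of proud_a, proud_b above 0.01 m and velocity of joint proud_a between -0.005 and 0.005 m/s and velocity of joint proud_b between -0.005 and 0.005 m/s); the robot touches nothing.
It fails at once if a processor that is already seated is touched (over 1 N) (contact force between any of the fingers, the arm and level_0 above 1 N or contact force between any of the fingers, the arm and level_1 above 1 N or contact force between any of the fingers, the arm and level_2 above 1 N or contact force between any of the fingers, the arm and level_3 above 1 N or contact force between any of the fingers, the arm and level_4 above 1 N or contact force between any of the fingers, the arm and level_5 above 1 N).
It fails at once if a proud processor is pressed harder than 35 N (contact force between any of the fingers, the arm and pocket_a above 35 N or contact force between any of the fingers, the arm and pocket_b above 35 N).
It fails at once if a proud processor is pulled up by more than 3 mm instead of pressed (value of joint any of proud_a, proud_b below -0.003 m).
It fails at once if the tape roll, the tub or the knife is moved by more than 10 mm or lifted (distance of any of tape, tub, knife from where it was at the start of the episode above 0.01 m).
It also fails if it takes over 38 s, if anything falls off the work surface, if the arm or the gripper's body presses on something with over 40 N, if the wrist force passes 120 N, or if a joint passes its speed limit or range.

## Working session

There is one attempt and no reset: what is moved stays moved. The work goes in short steps, Python scripts to look and compute and a tool call to move; the robot and the scene stay as the last step left them, time stands still between calls to the robot, and variables do not carry over. Pictures are saved under pics/ and viewed, and the job is handed in when it is done.

Besides the shell and the picture viewer there is one more tool, called after "Call:" in YAML: its name, and indented under it one key for each argument. play_rows: Moves the arm, as the interface text tells. Shift numbers are shares of 0.02 m and turn numbers shares of 0.1 rad, none past 1 either way. Its arguments: {"type":"object","properties":{"rows":{"type":"array","items":{"type":"array"}},"jaw":{"type":"number"},"grip_force":{"type":"number"}},"required":["rows"]}

```bash
mkdir -p pics; python3 - <<'E'
from bench import manip
import cv2,numpy as np,pickle
s=manip.sense();print({k:np.round(v,4).tolist() for k,v in s.items()})
d={'s':s}
for n in("top","scene","wrist"):
    c=manip.capture(n);d[n]=c
    cv2.imwrite(f"pics/{n}0.png",c["frame"][:,:,::-1])
    print(n,{k:np.round(v,4).tolist() for k,v in c.items() if k!="frame"})
pickle.dump(d,open("d0.pkl","wb"))
E
```

```text
{'t': 0.0, 'q': [58.0362, 5.0402, 78.6252, -0.0006, 96.4626, -5.9072], 'joint_vel': [0.0601, 0.0791, 0.0172, 0.0326, -0.0382, -0.0379], 'tau': [-0.0005, -35.1864, -31.3276, -0.0002, 0.0108, -0.0], 'ee_pos': [0.2413, 0.4937, 0.2301], 'tool_rot': [[-0.8984, 0.4393, -0.0012], [0.4393, 0.8984, -0.0019], [0.0002, -0.0022, -1.0]], 'wrist_force': [0.4268, 0.1448, 0.022], 'moment': [0.0288, 0.0074, -0.0029], 'grip_width': 0.0852}
top {'mtx': [[482.2729, 0.0, 285.1134], [0.0, 482.2729, 216.7786], [0.0, 0.0, 1.0]], 'R': [[0.0109, -0.9999, -0.0047], [-0.9746, -0.0096, -0.2236], [0.2235, 0.007, -0.9747]], 't': [0.0457, 0.6459, 1.0605]}
scene {'mtx': [[439.7919, 0.0, 280.3603], [0.0, 439.7919, 208.9433], [0.0, 0.0, 1.0]], 'R': [[-0.2464, 0.9692, -0.0064], [0.649, 0.1601, -0.7438], [-0.7198, -0.1874, -0.6684]], 't': [0.1023, -0.3814, 1.3722]}
wrist {'mtx': [[348.2367, 0.0, 287.6444], [0.0, 348.2367, 210.9032], [0.0, 0.0, 1.0]], 'mount': [[-0.0008, -0.9661, -0.2581, 0.0663], [1.0, -0.0008, -0.0002, -0.001], [0.0, -0.2581, 0.9661, -0.1434], [0.0, 0.0, 0.0, 1.0]]}
```

View pics/top0.png

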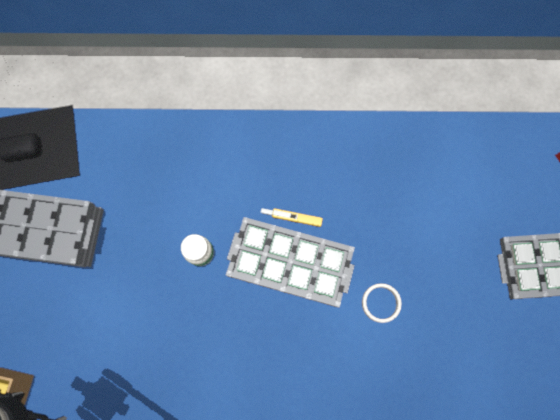

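View pics/scene0.png

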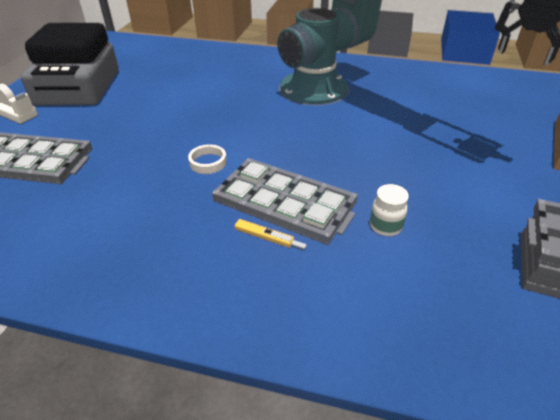

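View pics/wrist0.png

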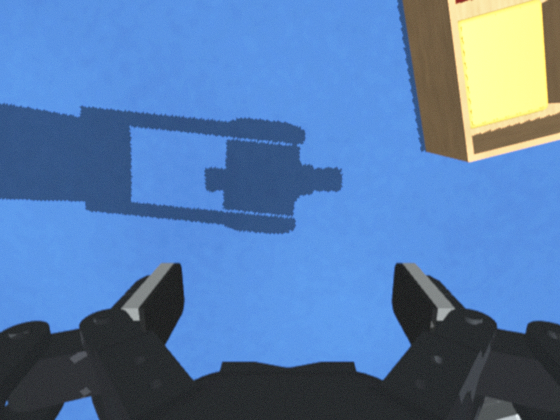

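The tray is near (290,261) in the top view, with the tub at (196,250), the tape at (382,303) and the knife at (292,217). I'll enlarge both views.

```bash
python3 - <<'E'
import cv2
a=cv2.imread("pics/top0.png")[205:315,220:365];cv2.imwrite("pics/topc.png",cv2.resize(a,None,fx=5.5,fy=5.4,interpolation=cv2.INTER_CUBIC))
a=cv2.imread("pics/scene0.png")[150:250,205:365];cv2.imwrite("pics/scenec.png",cv2.resize(a,None,fx=5,fy=5,interpolation=cv2.INTER_CUBIC))
E
```

```text
(no output)
```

View pics/topc.png

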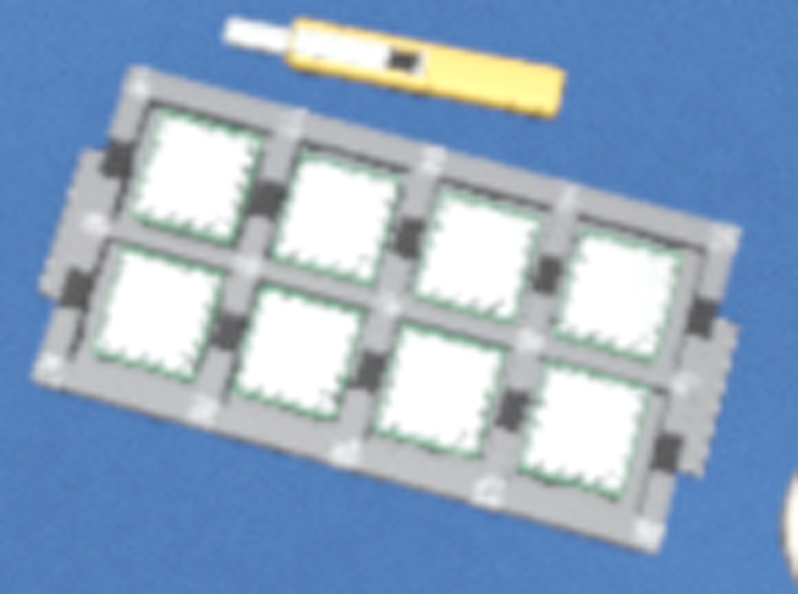

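View pics/scenec.png

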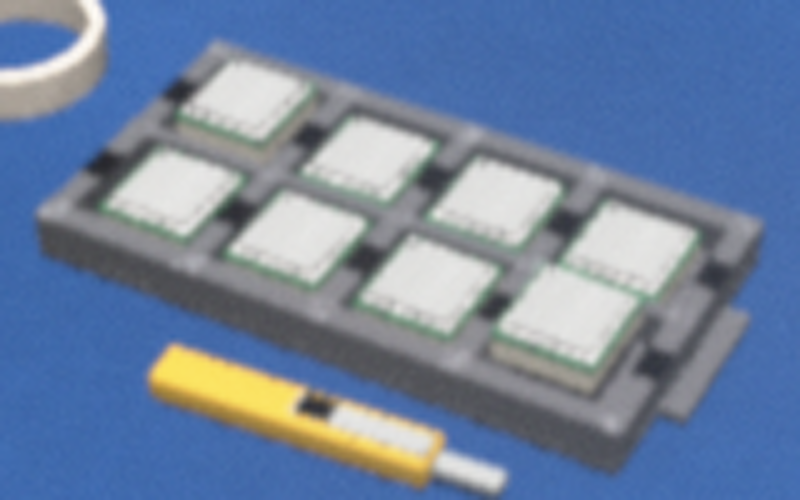

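```bash
cat > h.py <<'E'
import pickle,numpy as np
d=pickle.load(open("d0.pkl","rb"))
def ray(c,uv,z):
    R,t,K=np.array(c["R"]),np.array(c["t"]),np.array(c["mtx"])
    o=-R.T@t; v=R.T@np.linalg.solve(K,[uv[0],uv[1],1]); return o+v*(z-o[2])/v[2]
E
python3 - <<'E'
from h import *
from scipy.optimize import least_squares
# order: row knife side tub->tape, then row base side tub->tape
T=[(198,175),(338,215),(478,255),(619,295),(157,312),(297,350),(439,389),(582,428)]
S=[(567,317),(430,287),(300,237),(174,191),(632,247),(497,199),(370,157),(246,100)]
loc=[(31,y) for y in(96,32,-32,-96)]+[(-31,y) for y in(96,32,-32,-96)]
for n,P,f in(("top",T,lambda p:(220+(p[0]+.5)/5.5-.5,205+(p[1]+.5)/5.4-.5)),("scene",S,lambda p:(205+(p[0]+.5)/5-.5,150+(p[1]+.5)/5-.5))):
    c=d[n];print(n,"cam",-np.array(c["R"]).T@c["t"])
    W=np.array([ray(c,f(p),.037 if i in(0,7) else .027) for i,p in enumerate(P)])
    L=np.array(loc)/1e3
    def r(v):
        R=np.array([[np.cos(v[2]),-np.sin(v[2])],[np.sin(v[2]),np.cos(v[2])]])
        return (L@R.T+v[:2]-W[:,:2])
    s=least_squares(lambda v:r(v).ravel(),[.4,0,0]);v=s.x
    print(v,np.degrees(v[2]));print(np.round(r(v)*1e3,1).tolist());print(np.round(W,4)[[0,7]].tolist(), (r(v)+W[:,:2])[[0,7]])
for n,uv,z in(("tub",(195,246),.085),("tape",(382,303),.024),("knife",(292,217),.017)): print(n,ray(d["top"],uv,z))
E
```

```text
top cam [0.39199377 0.04445543 1.17827325]
[ 0.54819616  0.03956718 -0.26846172] -15.381723357387626
[[0.5, 0.7], [-0.8, 0.3], [-0.3, 0.2], [0.0, -0.0], [0.8, 0.1], [0.1, -0.3], [-0.3, -0.2], [0.1, -0.9]]
[[0.6031, 0.1232, 0.037], [0.4928, -0.0438, 0.037]] [[ 0.6035496   0.12390576]
 [ 0.49284272 -0.0447714 ]]
scene cam [1.26045312 0.21902392 0.63421366]
[ 0.55609249  0.04479187 -0.25916865] -14.849269993399684
[[-0.4, 1.6], [-1.4, -0.1], [0.2, -0.9], [0.4, -0.8], [0.4, 0.4], [1.6, 0.7], [0.5, -0.3], [-1.4, -0.7]]
[[0.611, 0.128, 0.037], [0.5029, -0.0394, 0.037]] [[ 0.61065979  0.12964121]
 [ 0.50152519 -0.04005746]]
tub [0.5718217  0.25849051 0.085     ]
tape [ 0.45047116 -0.17780668  0.024     ]
knife [0.6578905  0.03582806 0.017     ]
```

Call:
play_rows:
  rows:
    - [[0.7,-0.9,-0.1],[0,0,0.08]]
    - [[0.7,-0.9,-0.1],[0,0,0.08]]
    - [[0.7,-0.9,-0.1],[0,0,0.08]]
    - [[0.7,-0.9,-0.1],[0,0,0.08]]
    - [[0.7,-0.9,-0.1],[0,0,0.08]]
    - [[0.7,-0.9,-0.1],[0,0,0.08]]
    - [[0.7,-0.9,-0.1],[0,0,0.08]]
    - [[0.7,-0.9,-0.1],[0,0,0.08]]
    - [[0.7,-0.9,-0.1],[0,0,0.08]]
    - [[0.7,-0.9,-0.1],[0,0,0.08]]
  jaw: -1

```text
t: 1.15
ee_pos: [0.3819, 0.3132, 0.2109]
tool_rot: [[-0.931, 0.366, -0.001], [0.366, 0.931, -0.0], [0.0, -0.0, -1.0]]
wrist_force: [0.2, -0.4, 0.2]
grip_width: 0.0003
```

Call:
play_rows:
  rows:
    - [[0.7,-0.9,-0.1],[0,0,0.08]]
    - [[0.7,-0.9,-0.1],[0,0,0.08]]
    - [[0.7,-0.9,-0.1],[0,0,0.08]]
    - [[0.7,-0.9,-0.1],[0,0,0.08]]
    - [[0.7,-0.9,-0.1],[0,0,0.08]]
    - [[0.7,-0.9,-0.1],[0,0,0.08]]
    - [[0.7,-0.9,-0.1],[0,0,0.08]]
    - [[0.7,-0.9,-0.1],[0,0,0.08]]
    - [[0.7,-0.9,-0.1],[0,0,0.08]]
    - [[0.7,-0.9,-0.1],[0,0,0.08]]

```text
t: 2.15
ee_pos: [0.5219, 0.1333, 0.1908]
tool_rot: [[-0.957, 0.29, -0.001], [0.29, 0.957, 0.0], [0.001, -0.0, -1.0]]
wrist_force: [0.3, -0.4, -0.0]
grip_width: -0.0002
```

Call:
play_rows:
  rows:
    - [[0.7,-0.9,-0.1],[0,0,0.08]]
    - [[0.7,-0.9,-0.1],[0,0,0.08]]
    - [[0.7,-0.9,-0.1],[0,0,0.08]]
    - [[0.7,-0.9,-0.1],[0,0,0.08]]
    - [[0.7,-0.9,-0.1],[0,0,0.08]]
    - [[0,0,0],[0,0,0]]
    - [[0,0,0],[0,0,0]]
    - [[0,0,0],[0,0,0]]

```text
t: 2.95
ee_pos: [0.5911, 0.0448, 0.1812]
tool_rot: [[-0.968, 0.251, -0.001], [0.251, 0.968, 0.001], [0.001, 0.0, -1.0]]
wrist_force: [0.3, 0.5, 0.5]
grip_width: -0.0
```

```bash
python3 - <<'E'
from bench import manip
import cv2,numpy as np,pickle
s=manip.sense();print({k:np.round(v,4).tolist() for k,v in s.items()})
c=manip.capture("wrist");cv2.imwrite("pics/w1.png",cv2.resize(c["frame"][:,:,::-1],None,fx=1.4,fy=1.4,interpolation=cv2.INTER_CUBIC))
pickle.dump((s,c),open("d1.pkl","wb"))
E
```

```text
{'t': 2.95, 'q': [-1.1584, 11.2872, 77.1317, 0.0307, 91.6154, -76.5937], 'joint_vel': [0.413, -0.3901, -0.0031, -0.182, -0.1154, -0.0721], 'tau': [-0.3911, -39.2208, -30.9605, -0.0231, -0.0086, 0.0022], 'ee_pos': [0.5911, 0.0448, 0.1812], 'tool_rot': [[-0.9679, 0.2515, -0.0006], [0.2515, 0.9679, 0.0005], [0.0007, 0.0004, -1.0]], 'wrist_force': [0.303, 0.4975, 0.5089], 'moment': [-0.0098, -0.0166, -0.0115], 'grip_width': -0.0}
```

View pics/w1.png

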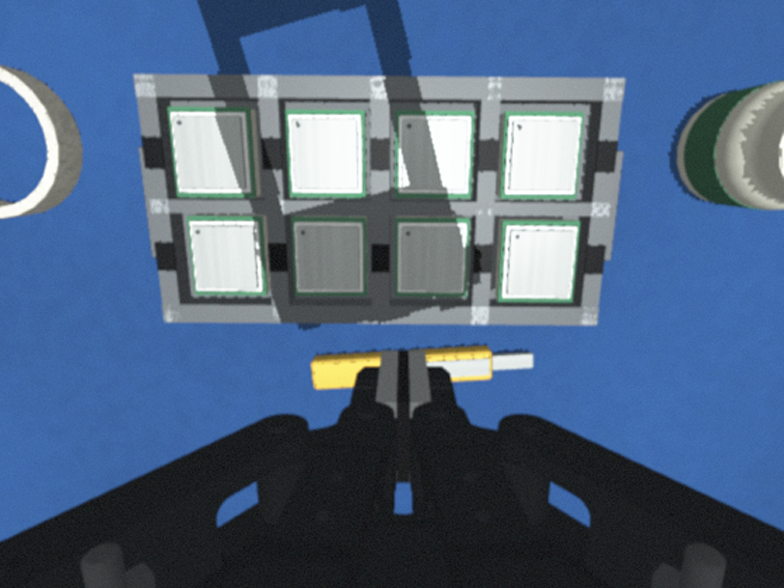

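The two proud ones appear at (209,152), tape end on the base side, and at (538,260), tub end on the knife side. Both are larger, with the carrier showing. Next I'll fit the tray pose from this view.

```bash
python3 - <<'E'
import pickle,numpy as np
from scipy.optimize import least_squares
s,c=pickle.load(open("d1.pkl","rb"))
M=np.array(c["mount"]);Rt=np.array(s["tool_rot"]);p=np.array(s["ee_pos"]);K=np.array(c["mtx"])
R=Rt@M[:3,:3];o=Rt@M[:3,3]+p
def w(uv,z):
    u=((uv[0]+.5)/1.4-.5,(uv[1]+.5)/1.4-.5);v=R@np.linalg.solve(K,[*u,1]);return o+v*(z-o[2])/v[2]
P=[(209,152),(326,152),(436,152),(544,154),(227,257),(329,257),(434,256),(538,260)]
L=np.array([(-31,y) for y in(-96,-32,32,96)]+[(31,y) for y in(-96,-32,32,96)])/1e3
W=np.array([w(q,.0375 if i in(0,7) else .027) for i,q in enumerate(P)])
def r(v):
    a=v[2];Q=np.array([[np.cos(a),-np.sin(a)],[np.sin(a),np.cos(a)]]);return L@Q.T+v[:2]-W[:,:2]
v=least_squares(lambda v:r(v).ravel(),[.5,0,0]).x
print(v,np.degrees(v[2]));print(np.round(r(v)*1e3,1).tolist());print(W[[0,7]],(r(v)+W[:,:2])[[0,7]])
# TCP projection check
X=M[:3,:3].T@(-M[:3,3]);u=K@X;print("tcp px",u[:2]/u[2]*1.4)
C=[(135,76),(624,80),(598,325),(165,322)]
c4=np.array([w(q,.024) for q in C]);print(c4,c4.mean(0),[np.linalg.norm(c4[i]-c4[i-1]) for i in range(4)])
E
```

```text
[ 0.54610875  0.04201253 -0.25744032] -14.750243754817404
[[-0.2, 0.3], [0.1, -0.3], [0.2, -0.8], [-0.6, 0.1], [-0.5, -0.5], [-0.1, 0.3], [0.4, -0.8], [0.7, 1.6]]
[[ 0.49184324 -0.04328047  0.0375    ]
 [ 0.59986335  0.12532903  0.0375    ]] [[ 0.49168818 -0.04293098]
 [ 0.60052933  0.12695605]]
tcp px [405.09425044 380.53508276]
[[ 0.44043061 -0.07436728  0.024     ]
 [ 0.51282616  0.19502348  0.024     ]
 [ 0.65533779  0.15819462  0.024     ]
 [ 0.58251905 -0.11285711  0.024     ]] [0.5477784  0.04149843 0.024     ] [np.float64(0.14720935534061783), np.float64(0.2789489166659404), np.float64(0.14719351887342247), np.float64(0.28066280621132256)]
```

Call:
play_rows:
  rows:
    - [[0.05,0.4,-0.6],[0,0,0]]
    - [[0.05,0.4,-0.6],[0,0,0]]
    - [[0.05,0.4,-0.6],[0,0,0]]
    - [[0.05,0.4,-0.6],[0,0,0]]
    - [[0.05,0.4,-0.6],[0,0,0]]
    - [[0.05,0.4,-0.6],[0,0,0]]
    - [[0.05,0.4,-0.6],[0,0,0]]
    - [[0.05,0.4,-0.6],[0,0,0]]
    - [[0.05,0.4,-0.6],[0,0,0]]
    - [[0,0,0],[0,0,0]]

```text
t: 4.0
ee_pos: [0.5992, 0.1171, 0.0705]
tool_rot: [[-0.968, 0.251, -0.005], [0.251, 0.968, -0.0], [0.004, -0.001, -1.0]]
wrist_force: [-0.6, 0.3, -0.5]
grip_width: -0.0001
```

```bash
python3 - <<'E'
from bench import manip
import cv2,numpy as np
s=manip.sense();print(s["t"],s["ee_pos"],s["wrist_force"])
c=manip.capture("wrist");cv2.imwrite("pics/w2.png",cv2.resize(c["frame"][:,:,::-1],None,fx=1.4,fy=1.4))
E
```

```text
4.0 [0.59916027 0.1170948  0.07053942] [-0.59517222  0.25738673 -0.50435235]
```

View pics/w2.png

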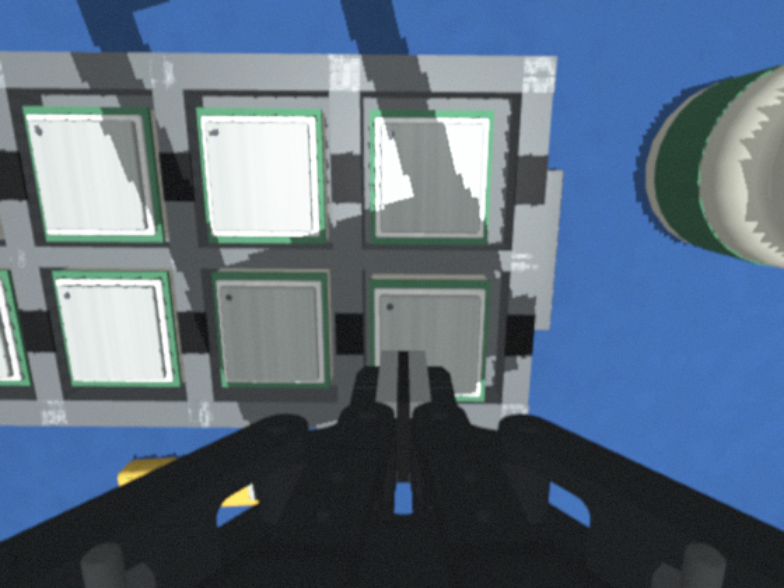

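Aligned; I need about 9 mm more in +y, then I'll descend to 45 mm.

Call:
play_rows:
  rows:
    - [[0.05,0.22,0],[0,0,0]]
    - [[0.05,0.22,0],[0,0,0]]
    - [[0,0,-0.5],[0,0,0]]
    - [[0,0,-0.5],[0,0,0]]
    - [[0,0,-0.25],[0,0,0]]
    - [[0,0,0],[0,0,0]]
    - [[0,0,0],[0,0,0]]

```text
t: 4.75
ee_pos: [0.6024, 0.1247, 0.0479]
tool_rot: [[-0.968, 0.252, -0.001], [0.252, 0.968, -0.0], [0.001, -0.0, -1.0]]
wrist_force: [0.7, 0.1, -0.4]
grip_width: -0.0001
```

Call:
play_rows:
  rows:
    - [[0,0,-0.1],[0,0,0]]
    - [[0,0,-0.1],[0,0,0]]
    - [[0,0,-0.1],[0,0,0]]
    - [[0,0,-0.1],[0,0,0]]
    - [[0,0,0],[0,0,0]]

```text
t: 5.25
ee_pos: [0.6023, 0.1249, 0.0399]
tool_rot: [[-0.968, 0.252, -0.001], [0.252, 0.968, -0.0], [0.001, -0.0, -1.0]]
wrist_force: [0.2, 0.3, -0.4]
grip_width: 0.0002
```

Call:
play_rows:
  rows:
    - [[0,0,-0.1],[0,0,0]]
    - [[0,0,-0.1],[0,0,0]]
    - [[0,0,-0.1],[0,0,0]]
    - [[0,0,0],[0,0,0]]

```text
t: 5.65
ee_pos: [0.6029, 0.1249, 0.0344]
tool_rot: [[-0.968, 0.252, 0.001], [0.252, 0.968, 0.0], [-0.001, 0.0, -1.0]]
wrist_force: [-0.0, -0.2, 2.7]
grip_width: -0.0
```

Call:
play_rows:
  rows:
    - [[0,0,-0.1],[0,0,0]]
    - [[0,0,-0.1],[0,0,0]]
    - [[0,0,0],[0,0,0]]

```text
t: 5.95
ee_pos: [0.6028, 0.1249, 0.0301]
tool_rot: [[-0.968, 0.252, 0.001], [0.252, 0.968, 0.0], [-0.001, 0.0, -1.0]]
wrist_force: [0.8, 0.8, 0.8]
grip_width: 0.0
```

Call:
play_rows:
  rows:
    - [[0,0,-0.05],[0,0,0]]
    - [[0,0,-0.05],[0,0,0]]
    - [[0,0,-0.05],[0,0,0]]
    - [[0,0,0],[0,0,0]]

```text
t: 6.35
ee_pos: [0.6028, 0.1249, 0.0272]
tool_rot: [[-0.968, 0.252, 0.001], [0.252, 0.968, 0.0], [-0.0, 0.0, -1.0]]
wrist_force: [0.2, -0.4, 1.3]
grip_width: -0.0
```

Call:
play_rows:
  rows:
    - [[0,0,-0.05],[0,0,0]]
    - [[0,0,0],[0,0,0]]
    - [[0,0,0],[0,0,0]]

```text
t: 6.65
ee_pos: [0.6028, 0.1249, 0.0263]
tool_rot: [[-0.968, 0.252, 0.0], [0.252, 0.968, 0.0], [-0.0, 0.0, -1.0]]
wrist_force: [1.8, 0.4, 2.3]
grip_width: 0.0001
```

Call:
play_rows:
  rows:
    - [[0,0,-0.02],[0,0,0]]
    - [[0,0,0],[0,0,0]]
    - [[0,0,0],[0,0,0]]

```text
t: 6.95
ee_pos: [0.6028, 0.1249, 0.026]
tool_rot: [[-0.968, 0.252, 0.0], [0.252, 0.968, 0.0], [-0.0, 0.0, -1.0]]
wrist_force: [0.7, 0.7, 2.5]
grip_width: 0.0
```

Call:
play_rows:
  rows:
    - [[0,0,0.3],[0,0,0]]
    - [[0,0,1],[0,0,0]]
    - [[0,0,1],[0,0,0]]
    - [[0,0,0.5],[0,0,0]]
    - [[-0.5,-0.75,0],[0,0,0]]
    - [[-0.5,-0.75,0],[0,0,0]]
    - [[-0.5,-0.75,0],[0,0,0]]
    - [[-0.5,-0.75,0],[0,0,0]]
    - [[-0.5,-0.75,0],[0,0,0]]
    - [[-0.5,-0.75,0],[0,0,0]]

```text
t: 7.95
ee_pos: [0.5416, 0.0339, 0.0817]
tool_rot: [[-0.968, 0.252, -0.001], [0.252, 0.968, 0.0], [0.001, -0.0, -1.0]]
wrist_force: [0.3, -0.6, 0.8]
grip_width: -0.0003
```

Call:
play_rows:
  rows:
    - [[-0.5,-0.75,0],[0,0,0]]
    - [[-0.5,-0.75,0],[0,0,0]]
    - [[-0.5,-0.75,0],[0,0,0]]
    - [[-0.5,-0.75,0],[0,0,0]]
    - [[-0.5,-0.75,0],[0,0,0]]
    - [[0,0,0],[0,0,0]]
    - [[0,0,0],[0,0,0]]

```text
t: 8.65
ee_pos: [0.4925, -0.0405, 0.0821]
tool_rot: [[-0.967, 0.253, 0.001], [0.253, 0.967, 0.0], [-0.001, 0.001, -1.0]]
wrist_force: [0.1, 0.6, -0.3]
grip_width: 0.0001
```

```bash
python3 - <<'E'
from bench import manip
import cv2,numpy as np
s=manip.sense();print(s["t"],s["ee_pos"],s["wrist_force"])
c=manip.capture("wrist");cv2.imwrite("pics/w3.png",cv2.resize(c["frame"][:,:,::-1],None,fx=1.4,fy=1.4))
E
```

```text
8.65 [ 0.49247823 -0.04050834  0.08212668] [ 0.06979224  0.57550261 -0.25239508]
```

View pics/w3.png

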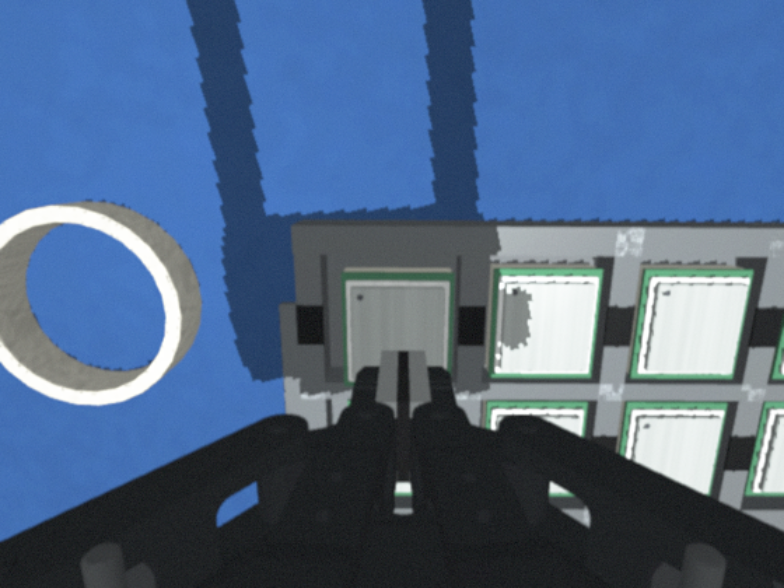

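Call:
play_rows:
  rows:
    - [[0,-0.13,0],[0,0,0]]
    - [[0,0,-0.8],[0,0,0]]
    - [[0,0,-0.8],[0,0,0]]
    - [[0,0,-0.3],[0,0,0]]
    - [[0,0,-0.1],[0,0,0]]
    - [[0,0,0],[0,0,0]]
    - [[0,0,0],[0,0,0]]

```text
t: 9.4
ee_pos: [0.4933, -0.0427, 0.0427]
tool_rot: [[-0.968, 0.252, 0.002], [0.252, 0.968, -0.0], [-0.001, 0.0, -1.0]]
wrist_force: [0.9, 0.1, 0.1]
grip_width: 0.0002
```

Call:
play_rows:
  rows:
    - [[0,0,-0.1],[0,0,0]]
    - [[0,0,-0.1],[0,0,0]]
    - [[0,0,-0.1],[0,0,0]]
    - [[0,0,0],[0,0,0]]

```text
t: 9.8
ee_pos: [0.4927, -0.0427, 0.0359]
tool_rot: [[-0.968, 0.252, 0.0], [0.252, 0.968, -0.0], [-0.0, 0.0, -1.0]]
wrist_force: [0.6, 0.9, 0.8]
grip_width: -0.0001
```

Call:
play_rows:
  rows:
    - [[0,0,-0.1],[0,0,0]]
    - [[0,0,-0.1],[0,0,0]]
    - [[0,0,-0.05],[0,0,0]]
    - [[0,0,0],[0,0,0]]

```text
t: 10.2
ee_pos: [0.4927, -0.0427, 0.0308]
tool_rot: [[-0.968, 0.252, 0.0], [0.252, 0.968, 0.0], [-0.0, 0.0, -1.0]]
wrist_force: [0.0, -0.0, 1.2]
grip_width: -0.0001
```

Call:
play_rows:
  rows:
    - [[0,0,-0.05],[0,0,0]]
    - [[0,0,-0.05],[0,0,0]]
    - [[0,0,-0.05],[0,0,0]]
    - [[0,0,0],[0,0,0]]

```text
t: 10.6
ee_pos: [0.4927, -0.0427, 0.0278]
tool_rot: [[-0.968, 0.252, 0.0], [0.252, 0.968, 0.0], [-0.0, 0.0, -1.0]]
wrist_force: [-0.3, 0.2, 1.6]
grip_width: -0.0005
```

Call:
play_rows:
  rows:
    - [[0,0,-0.05],[0,0,0]]
    - [[0,0,-0.04],[0,0,0]]
    - [[0,0,0],[0,0,0]]
    - [[0,0,0],[0,0,0]]

```text
t: 11.0
ee_pos: [0.4927, -0.0427, 0.026]
tool_rot: [[-0.968, 0.252, 0.0], [0.252, 0.968, 0.0], [-0.0, 0.0, -1.0]]
wrist_force: [0.7, -0.3, 0.4]
grip_width: 0.0
```

Call:
play_rows:
  rows:
    - [[0,0,0.3],[0,0,0]]
    - [[0,0,1],[0,0,0]]
    - [[0,0,1],[0,0,0]]
    - [[0,0,1],[0,0,0]]
    - [[0.8,0.7,1],[0,0,0]]
    - [[0.8,0.7,1],[0,0,0]]
    - [[0.8,0.7,1],[0,0,0]]
    - [[0.8,0.7,1],[0,0,0]]
    - [[0.8,0.7,0.7],[0,0,0]]
    - [[0.8,0.7,0.3],[0,0,0]]

```text
t: 12.0
ee_pos: [0.5897, 0.042, 0.1943]
tool_rot: [[-0.968, 0.252, 0.003], [0.252, 0.968, 0.0], [-0.003, 0.001, -1.0]]
wrist_force: [-0.2, -0.1, 0.1]
grip_width: 0.0001
```

Call:
play_rows:
  rows:
    - [[0,0,0],[0,0,0]]
    - [[0,0,0],[0,0,0]]
    - [[0,0,0],[0,0,0]]

```text
t: 12.3
ee_pos: [0.5875, 0.0408, 0.1912]
tool_rot: [[-0.968, 0.253, -0.002], [0.253, 0.968, -0.0], [0.002, -0.001, -1.0]]
wrist_force: [0.2, 0.6, 0.7]
grip_width: 0.0002
```

```bash
python3 - <<'E'
from bench import manip
import cv2,numpy as np
s=manip.sense();print(s["t"],s["ee_pos"],s["wrist_force"])
c=manip.capture("wrist");cv2.imwrite("pics/w4.png",cv2.resize(c["frame"][:,:,::-1],None,fx=1.4,fy=1.4))
a=manip.capture("scene")["frame"][150:250,205:365,::-1];cv2.imwrite("pics/s4.png",cv2.resize(a,None,fx=5,fy=5,interpolation=cv2.INTER_CUBIC))
E
```

```text
12.3 [0.58754768 0.04076353 0.19118493] [0.23472822 0.57307648 0.71776719]
```

View pics/w4.png

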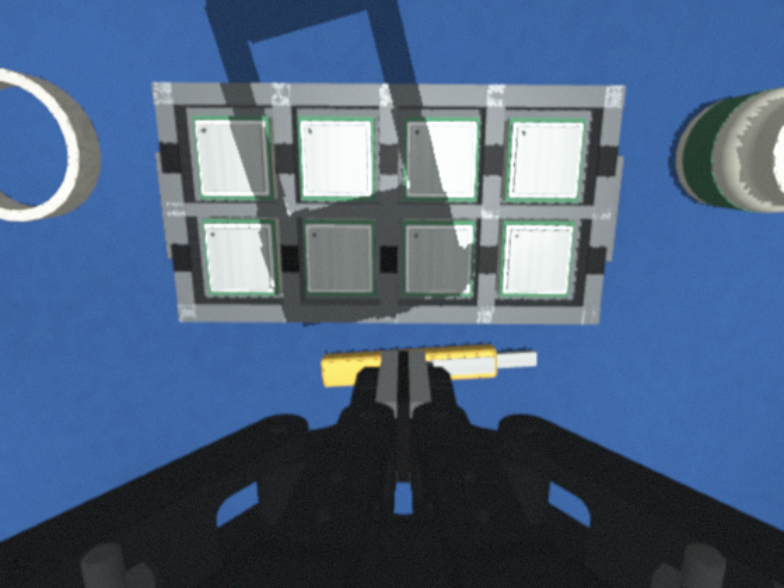

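View pics/s4.png

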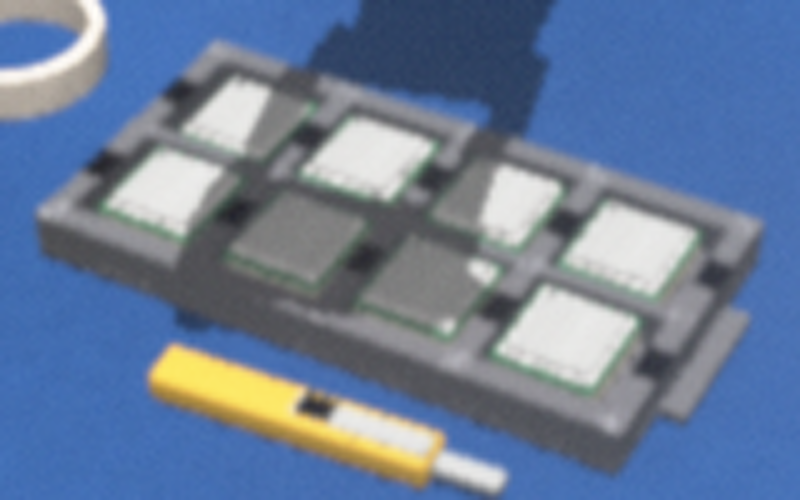

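All eight processors now look level: the carrier sides no longer show at the former proud positions, (232,158) and (538,258). The knife and tape sit where they were, and the hand is clear. I'm handing the job in.

```bash
python3 -c "
from bench import manip
print(manip.finish_job())"
```

```text
the job is handed in; nothing more can be done
None
```

I pressed both proud processors down with the closed fingertips until they were level, and the job is handed in. One was at the tub end on the knife side, the other at the tape end on the base side.

- **Height:** in each press the fingertips reached a measured 26.0 mm above the bench. That puts the processors about 1 mm below the nominal 27 mm level and short of the hard stop at 25 mm. I relied on the measured TCP height and did not press to the stop to check it.
- **Force:** the wrist force readings at the end of each press move stayed at or below about 3 N. I did not see the values within a move.
- **Final pictures:** the wrist and scene views show all eight processors level. The tape, tub and knife show no visible movement. The hand was drawn up to about 0.19 m, touching nothing, and the clock stood at about 12.4 s of the 38 s allowed.
- **Disagreement:** the scene camera placed the tray 8–10 mm farther out in x than the other two views, and 3–5 mm off in y. The top and wrist cameras agreed within about 3 mm, so I used those. The wrist pictures taken just before each press confirmed the aim.

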